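Swap the wire spool behind the jar and the tin

TASK

The spool of brass wire at the back of the wooden rack is needed, and the spool of grey wire lying on the bench is to take its place there. First stand both the jar and the tin aside on the rubber mat; then set the brass spool in the middle of the turntable, put the grey spool on the empty back seat of the rack, and at last put the jar and the tin back exactly where each of them stood. Keep everything upright and leave the other things on the bench alone.

Things in the scene. Friction and masses are not known exactly. Their poses are not given: they have to be found in the camera images.
- jar: glass jar with a steel lid, round, 60 mm across, 87 mm high, about 0.2 kg; stands on one of the two front seats of the rack. Origin: centre of its underside, z up its axis. Keep it upright. To put it back, remember where it stood at the start
- tin: round steel tin with lid, 66 mm across, 46 mm high (lower and wider than the jar), about 0.14 kg; stands on the other front seat of the rack. Origin: centre of its underside, z up its axis. Keep it upright. To put it back, remember where it stood at the start
- brass_spool: spool of brass-coloured wire with clear flanges, lying flat, round, 54 mm across, 30 mm high, about 0.18 kg, solid for all purposes; at the start on the back seat of the rack, behind and between the jar and the tin (about 10 mm clear of each). Origin: centre of its underside, z up its axis
- grey_spool: spool of grey wire with grey flanges, lying flat on the bench, round, 52 mm across, 24 mm high, about 0.18 kg, solid for all purposes. Origin: centre of its underside, z up its axis. It starts where the turntable might also have stood: the two swap places from start to start
- rack: fixed plywood board 120 (x) by 200 (y) by 12 mm thick; jar and tin on its front seats, either way round. Origin: centre of underside; x to the back, away from the robot, y left; yaw varies 15 degrees. Round black seats flush with the top (12 mm above the bench), centres: back (+14, 0), front (-18, +60), (-18, -60) mm. Wooden rail behind the back seat: x +49 to +59, y -42 to +42 mm, top 41 mm above the bench
- side_mat: black rubber mat fixed to the bench in front of the rack, 100 mm (its x) by 200 mm (its y), 4 mm thick. Origin: centre of its underside, x away from the robot, y to the left (yaw varies a little). Room for the jar and the tin side by side along its y
- turntable: round aluminium plate 100 mm across on a black foot, with a round black pad in the middle, fixed, does not turn. Flat top 14 mm above the bench. Origin: centre of its underside; the middle is straight above it
- tape_roll: bystander: roll of white tape lying flat, 72 mm across, 19 mm high, on the bench by the press; leave alone. Origin: centre of its underside
- white_tub: bystander: small white tub with lid, 69 mm across, 62 mm high, beyond the rack; leave alone. Origin: centre of its underside

How it is judged:
By the outcome, as a careful person would: the job done as asked, in the order asked, and still so for the second after the job is handed in, with the robot touching nothing.
It also fails if it takes over 118 s, if anything falls off the work surface, if the arm or the gripper's body presses on something with over 40 N, if the wrist force passes 120 N, or if a joint passes its speed limit or range.

ROBOT

A 6-joint arm with a two-finger parallel gripper is mounted at the origin on a cart in front of the work surface, level with it; the furniture and walls round the work are solid. World frame = base frame: x ahead of the robot, y to its left, z up, the work surface at z = 0. Lengths are in mm, angles in rad, forces in N, time in s.
With the tool pointing down it reaches from about 275 to 1000 mm from the base axis. Payload 8.4 kg.
Tool frame: the origin (TCP) lies between the finger pads; the fingertips stand 8 mm ahead of it and the grasp point (between the pads) lies 11 mm behind it (tcp_to_tips is the distance from the TCP to the fingertips, in mm); z points along the fingers, y is the line along which they close (so a half turn about z gives the same grasp; the last joint's range is limited). The gripper opens to 85 mm and grips with 20 to 120 N. Pads are 22 mm wide; open, the fingers measure 114 mm over their backs; the gripper's body (76 mm by 85 mm) begins 54 mm behind the grasp point. The pads swing forward as they close: fully open they stand 13 mm farther back than shut.
Start: joints at [1.318, 0.353, 1.633, -0, 1.155, -0.002], TCP at [155.11, 605.449, 239.281] pointing down, gripper open.
Joint ranges: [-2.63, 2.63], [-0.92, 2.1], [0.06, 2.66], [-1.3, 4.44], [0, 2.69], [-3.02, 3.02]. Speed limits (rad/s): [2.22, 2.22, 2.79, 3.14, 3.14, 3.14].

INTERFACE

Orientations are given as [roll, pitch, yaw] about the fixed x, y, z axes, in that order (R = Rz(yaw) Ry(pitch) Rx(roll)).
In Python, from rig import * gives the robot as it stands.
- The arm moves only by the tool step_arm, never from a script. Its argument "motion" is a list of rows, each an object with "claw": the finger opening in mm, from 0 to 85.4; "delta_pos": the shift along the tool's x, y, z in mm, a list of three; "turn": the turn about the tool's z in rad. In form: [{"claw": claw, "delta_pos": [dx, dy, dz], "turn": turn}, ...]. A call has 1 to 8 rows; each row shifts and turns the commanded pose from where the row before left it, along the tool's axes as they then stand; what a row does not reach is not made up. A row lasts 1/12 s, in which the tool goes at most 41.7 mm and 7.16 degrees, less where a joint would pass 70% of its speed; a pose out of reach is approached as far as the arm can. A call is refused whole if a number of a shift passes 41.7 or a number of a turn 0.125, either way. A call with a gripper value outside its range is refused whole. The fingers move at their own pace and stop on an object; "force" is the grip in N (left out, the last holds). Time passes only in rows, so rows that do not move let the fingers close. It gives the time, the measured TCP pose, the force, the opening and the grip force at its end, in the units of the state.
- sense(): the state, without advancing time (a new reading comes with each control period).
- grab_frame(name): name is "side" or "top" or "wrist"; returns a dict with "img" (400x640x3 uint8, red, green, blue), "vertical_fov" (degrees; the focal length in pixels is half the picture's height over the tangent of half this angle, whatever the lens; pixels are square), "cx", "cy" (the principal point, pixels), "D" ([k1, k2, p1, p2, k3] as OpenCV has them; the pictures are not rectified), "R" (3x3) and "t" (3): a world point X has camera coordinates R X + t. Camera axes: x right, y down, z forward; pixel columns grow to the right and rows downward; lengths in mm; the calibration is good to about 2 mm. A picture is of the moment at which its call begins. There is no depth.
- sign_off(): hands the job in; it is judged then, once.
The state is a dict: "clock": time; "qpos": joint angles; "qvel": joint speeds; "joint_efforts": joint torques, N m; "eef_pos": TCP position; "tcp_rot": TCP orientation; "contact_force": force on the tool from outside, world axes, zero at the start; "wrist_torque": the same for the moment, N m; "opening": opening from 0.0 (shut) to 1.0 (fully open); "grasp_force": force on a finger pad.
Only numpy, scipy, OpenCV 4.12 (cv2) and the standard library are available. Lean on these libraries where they do the work, as an engineer would, in place of code of your own. Each camera call takes 0.05 s, during which the arm holds its last target. There are 200 camera calls.

## Working session

There is one attempt and no reset: what is moved stays moved. The work goes in short steps, Python scripts to look and compute and a tool call to move; the robot and the scene stay as the last step left them, time stands still between calls to the robot, and variables do not carry over. Pictures are saved under pics/ and viewed, at most 14 in all, crops included, and the job is handed in when it is done.

Besides the shell and the picture viewer there is one more tool, called after "Call:" as name([rows], argument=value, ...), one row to a line, values as JSON. step_arm: Moves the arm, as the interface text tells. Its arguments: {"type":"object","properties":{"motion":{"type":"array","items":{"type":"object","properties":{"claw":{"type":"number"},"delta_pos":{"type":"array","items":{"type":"number"}},"turn":{"type":"number"}}}},"force":{"type":"number"}},"required":["motion"]}

```bash
mkdir -p pics; ls
cat > h.py <<'E'
from rig import *
import numpy as np, cv2
def K(f):
    F=200/np.tan(np.radians(f["vertical_fov"])/2)
    return np.array([[F,0,f["cx"]],[0,F,f["cy"]],[0,0,1]])
def ray(f,uv,z):
    p=cv2.undistortPoints(np.array(uv,float).reshape(-1,1,2),K(f),np.array(f["D"],float)).reshape(-1,2)
    R=np.array(f["R"]);t=np.array(f["t"]);c=-R.T@t
    d=np.c_[p,np.ones(len(p))]@R
    return c+d*((z-c[2])/d[:,2])[:,None]
def proj(f,X):
    r,_=cv2.Rodrigues(np.array(f["R"],float))
    return cv2.projectPoints(np.array(X,float).reshape(-1,1,3),r,np.array(f["t"],float),K(f),np.array(f["D"],float))[0].reshape(-1,2)
def save(f,n): cv2.imwrite("pics/"+n,cv2.cvtColor(f["img"],cv2.COLOR_RGB2BGR))
E
python3 - <<'E'
from h import *
import pickle
s=sense();print({k:np.round(v,3) for k,v in s.items()})
for n in ["top","side","wrist"]:
    f=grab_frame(n);save(f,n+"0.png");pickle.dump(f,open(n+"0.pkl","wb"))
    R=np.array(f["R"]);print(n,-R.T@np.array(f["t"]),R[2],f["vertical_fov"])
E
```

```text
pics
{'clock': np.float64(0.0), 'qpos': array([ 1.318,  0.354,  1.634, -0.   ,  1.155, -0.002]), 'qvel': array([ 0.002,  0.002, -0.002,  0.001,  0.   , -0.001]), 'joint_efforts': array([ 0.0000e+00, -6.0526e+01, -3.4207e+01,  0.0000e+00,  1.0000e-02,
       -0.0000e+00]), 'eef_pos': array([155.011, 604.994, 238.568]), 'tcp_rot': array([-3.14 ,  0.   ,  2.891]), 'contact_force': array([-0.592, -0.72 , -0.05 ]), 'wrist_torque': array([0.019, 0.018, 0.007]), 'grasp_force': np.float64(0.0), 'opening': np.float64(0.999)}
top [547.27011681 115.74869533 942.27746953] [ 0.02954349 -0.03268602 -0.99902893] 51.209187355967124
side [ 244.52381479 -570.32973231  421.57887971] [ 0.38884654  0.80004787 -0.45686078] 54.628144386127644
wrist [ 74.79219841 624.85220575 372.39420817] [ 0.31006708 -0.08009424 -0.94733485] 67.92887842870043
```

View pics/top0.png

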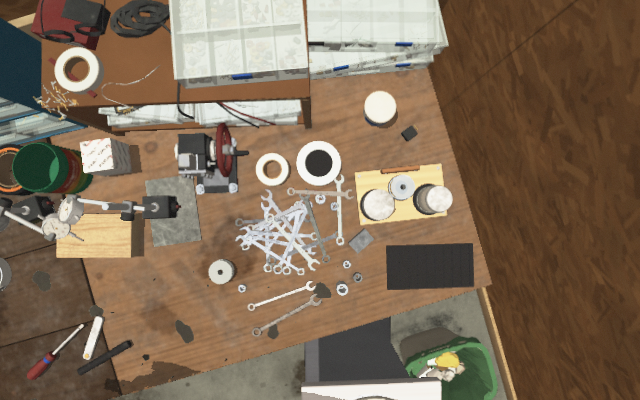

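View pics/side0.png

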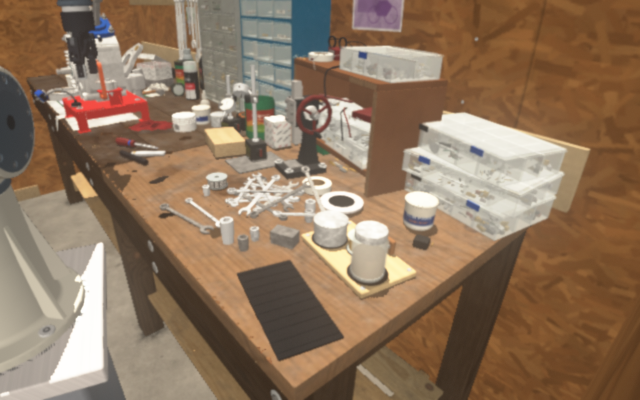

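The top view shows the jar at about (432,199), the tin (378,205), the brass spool (402,187), the mat (430,267), the turntable (319,163) and the grey spool (222,271). The side view confirms that the jar is the nearer, taller item, at y below the tin's.

Run:
```python
from h import *
import pickle
f=pickle.load(open("top0.pkl","rb"));im=f["img"]
for n,uv,z in [("jar",(433,199),87+12),("tin",(378,205),58),("brass",(402,187),42),("grey",(222,271),24),("tt",(319,163),14),("mat",(430,267),4),("tape",(272,168),19),("tub",(380,108),62)]:
    print(n,ray(f,[uv],z).round(0))
print("matc",ray(f,[(387,246),(472,243),(473,286),(387,290)],4).round())
print("rackc",ray(f,[(356,172),(443,164),(451,212),(358,223)],12).round())
c=cv2.resize(im[140:300,200:490],None,fx=2.7,fy=2.7,interpolation=cv2.INTER_CUBIC)
cv2.imwrite("pics/c1.png",c[:,:,::-1])
```

```text
jar [[ 561. -123.   99.]]
tin [[552. -16.  58.]]
brass [[590. -72.  42.]]
grey [[415. 325.  24.]]
tt [[648. 107.  14.]]
mat [[ 409. -139.    4.]]
tape [[639. 212.  19.]]
tub [[759. -25.  62.]]
matc [[ 459.  -42.    4.]
 [ 460. -238.    4.]
 [ 362. -237.    4.]
 [ 360.  -39.    4.]]
rackc [[ 627.   25.   12.]
 [ 641. -173.   12.]
 [ 532. -188.   12.]
 [ 513.   23.   12.]]
```

View pics/c1.png

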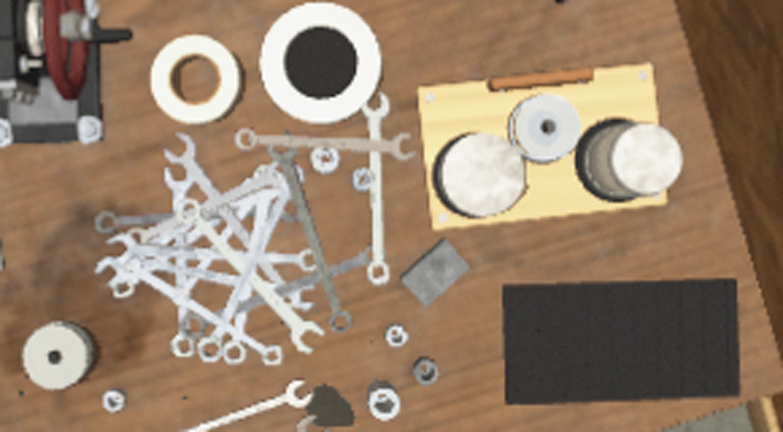

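The enlarged crop gives these top-face centres: jar lid (647,159), tin (483,173), brass (546,127), grey (57,355) and turntable (320,62). The rack corners are at (418,87), (652,65), (667,203) and (433,228).

```bash
cat >> h.py <<'E'
def fitrect(pts,w,h):
    # corners TL,TR,BR,BL in view = (+x,+y),(+x,-y),(-x,-y),(-x,+y)
    m=np.array([[w,h],[w,-h],[-w,-h],[-w,h]],float)/2
    c=pts.mean(0);A=m.T@(pts-c);th=np.arctan2(A[0,1]-A[1,0],A[0,0]+A[1,1])
    Rr=np.array([[np.cos(th),-np.sin(th)],[np.sin(th),np.cos(th)]])
    return c,th,Rr,np.linalg.norm(pts-c-m@Rr.T,axis=1)
E
python3 - <<'E'
from h import *
import pickle
f=pickle.load(open("top0.pkl","rb"))
P=lambda l:np.array(l,float)/2.7+[200-.3,140-.3]
for n,uv,z in [("jar",(647,159),99),("tin",(483,173),58),("brass",(545,127),42),("grey",(57,355),24),("tt",(320,62),14)]:
    print(n,ray(f,P([uv]),z).round(1))
c,th,R,e=fitrect(ray(f,P([(418,87),(652,65),(667,203),(433,228)]),12)[:,:2],120,200)
print("rack",c,th,e)
print("seats",(c+np.array([[14,0],[-18,60],[-18,-60]])@R.T).round(1))
c,th,R,e=fitrect(ray(f,P([(503,285),(736,279),(739,394),(505,404)]),4)[:,:2],100,200)
print("mat",c,th,e)
E
```

```text
jar [[ 561.7 -136.3   99. ]]
tin [[554.2 -17.1  58. ]]
brass [[590.3 -70.7  42. ]]
grey [[414.9 327.1  24. ]]
tt [[649.2 109.2  14. ]]
rack [576.26853208 -75.02799402] 0.07858898087188833 [1.50885504 2.22434682 2.10018226 1.85712028]
seats [[ 590.2  -73.9]
 [ 553.6  -16.6]
 [ 563.  -136.3]]
mat [ 411.35504877 -138.80329499] 0.001354647626696471 [1.0119054  1.38433267 1.65675913 0.26588806]
```

Call:
step_arm([
  {"claw":85,"delta_pos":[0,0,0],"turn":0.124},
  {"claw":85,"delta_pos":[0,0,0],"turn":0.124},
  {"claw":85,"delta_pos":[0,0,0],"turn":0.124},
  {"claw":85,"delta_pos":[0,0,0],"turn":0.124},
  {"claw":85,"delta_pos":[0,0,0],"turn":0.124},
  {"claw":85,"delta_pos":[0,0,0],"turn":0.124},
  {"claw":85,"delta_pos":[0,0,0],"turn":0.124},
  {"claw":85,"delta_pos":[0,0,0],"turn":0.124},
])

```text
clock: 0.82
eef_pos: [155.1, 605.2, 239.0]
tcp_rot: [-3.141, 0.001, 1.893]
contact_force: [-0.4, 0.7, 0.0]
opening: 0.994
grasp_force: 0.0
```

Call:
step_arm([
  {"claw":85,"delta_pos":[0,0,0],"turn":0.124},
  {"claw":85,"delta_pos":[0,0,0],"turn":0.124},
  {"claw":85,"delta_pos":[-35,15.8,0],"turn":0},
  {"claw":85,"delta_pos":[-35,15.8,0],"turn":0},
  {"claw":85,"delta_pos":[-35,15.8,0],"turn":0},
  {"claw":85,"delta_pos":[-35,15.8,0],"turn":0},
])

```text
clock: 1.32
eef_pos: [229.5, 469.3, 238.8]
tcp_rot: [-3.141, 0.001, 1.652]
contact_force: [0.4, 0.1, 0.0]
opening: 0.993
grasp_force: 0.0
```

Call:
step_arm([
  {"claw":85,"delta_pos":[-35,15.8,0],"turn":0},
  {"claw":85,"delta_pos":[-35,15.8,0],"turn":0},
  {"claw":85,"delta_pos":[-35,15.8,0],"turn":0},
  {"claw":85,"delta_pos":[-35,15.8,0],"turn":0},
  {"claw":85,"delta_pos":[-35,15.8,0],"turn":0},
  {"claw":85,"delta_pos":[-35,15.8,0],"turn":0},
  {"claw":85,"delta_pos":[-35,15.8,0],"turn":0},
  {"claw":85,"delta_pos":[-35,15.8,0],"turn":0},
])

```text
clock: 1.98
eef_pos: [378.1, 200.2, 239.4]
tcp_rot: [3.141, -0.0, 1.651]
contact_force: [1.8, -0.1, 0.8]
opening: 0.996
grasp_force: 0.0
```

Call:
step_arm([
  {"claw":85,"delta_pos":[-35,15.8,0],"turn":0},
  {"claw":85,"delta_pos":[-35,15.8,0],"turn":0},
  {"claw":85,"delta_pos":[-35,15.8,0],"turn":0},
  {"claw":85,"delta_pos":[-35,15.8,0],"turn":0},
  {"claw":85,"delta_pos":[-35,15.8,0],"turn":0},
  {"claw":85,"delta_pos":[-35,15.8,0],"turn":0},
  {"claw":85,"delta_pos":[0,0,0],"turn":0},
  {"claw":85,"delta_pos":[0,0,0],"turn":0},
])

```text
clock: 2.65
eef_pos: [489.4, -1.5, 239.0]
tcp_rot: [-3.141, -0.0, 1.647]
contact_force: [-1.0, -0.1, 0.4]
opening: 0.995
grasp_force: 0.0
```

Run:
```python
from h import *
import pickle
s=sense();print(s["eef_pos"],s["tcp_rot"],s["qpos"])
f=grab_frame("wrist");save(f,"w1.png");pickle.dump(f,open("w1.pkl","wb"))
for n,X in [("jar",(562,-136,99)),("tin",(554,-17,58)),("brass",(590,-72.5,42))]: print(n,proj(f,X))
```

```text
[489.35759101  -1.45901952 238.98067605] [-3.14106046e+00 -9.41010846e-05  1.64717366e+00] [-6.08088702e-03  1.41128890e-01  1.91606060e+00  5.64837650e-05
  1.08494130e+00 -8.24846372e-02]
jar [[384.13206811 309.69568336]]
tin [[385.24824372 197.0162358 ]]
brass [[405.59464234 237.86441767]]
```

View pics/w1.png

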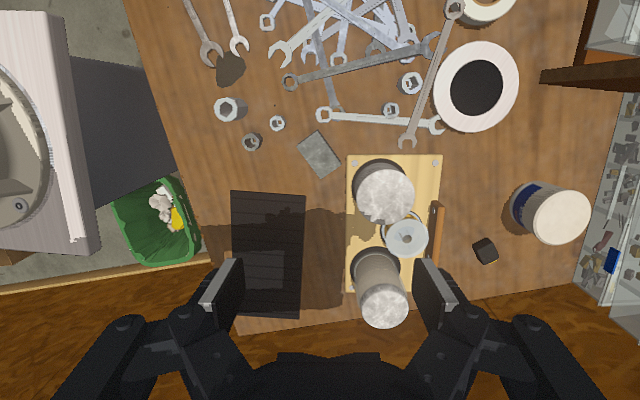

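The wrist view shows the jar lid at (384,308), the tin at (384,196) and the brass spool at (407,238). Each is within 2 px of where my estimates project, so they hold. I'll move to the jar next.

Call:
step_arm([
  {"claw":85,"delta_pos":[-34.9,15.5,0],"turn":0},
  {"claw":85,"delta_pos":[-34.9,15.5,0],"turn":0},
  {"claw":85,"delta_pos":[-34.9,15.5,0],"turn":0},
  {"claw":85,"delta_pos":[-34.9,15.5,0],"turn":0},
  {"claw":85,"delta_pos":[0,0,0],"turn":0},
  {"claw":85,"delta_pos":[0,0,30],"turn":0},
  {"claw":85,"delta_pos":[0,0,30],"turn":0},
  {"claw":85,"delta_pos":[0,0,0],"turn":0},
])

```text
clock: 3.37
eef_pos: [558.2, -131.7, 174.3]
tcp_rot: [-3.133, -0.003, 1.652]
contact_force: [-1.4, 1.3, -0.9]
opening: 1.0
grasp_force: 0.0
```

Run:
```python
from h import *
import pickle
s=sense();print(s["eef_pos"],s["tcp_rot"])
f=grab_frame("wrist");save(f,"w2.png")
for n,X in [("jar",(562,-136,99)),("tin",(554,-17,58)),("brass",(590,-72.5,42))]: print(n,proj(f,X))
```

```text
[ 558.22012115 -131.67745774  174.3259639 ] [-3.13345267e+00 -2.98948847e-03  1.65203107e+00]
jar [[333.9742742  220.42453008]]
tin [[336.40551128  56.64694356]]
brass [[371.25922918 131.42798213]]
```

View pics/w2.png

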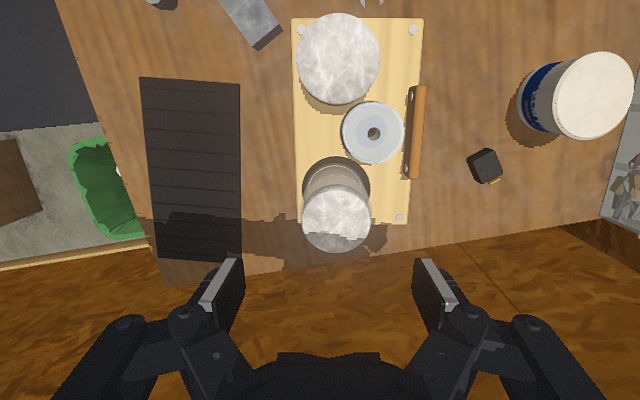

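The jar lid is at (336,219), the tin at (337,58) and the brass spool at (372,132). That puts everything about 1 mm farther in +x than I estimated. I'll settle the arm and go down.

Call:
step_arm([
  {"claw":85,"delta_pos":[0,0,0],"turn":0},
  {"claw":85,"delta_pos":[0,0,0],"turn":0},
])

```text
clock: 3.58
eef_pos: [562.8, -133.3, 181.1]
tcp_rot: [3.14, 0.001, 1.652]
contact_force: [-0.1, -0.2, 0.3]
opening: 0.995
grasp_force: 0.0
```

Call:
step_arm([
  {"claw":85,"delta_pos":[-2.7,0.3,0],"turn":0},
  {"claw":85,"delta_pos":[0,0,33],"turn":0},
  {"claw":85,"delta_pos":[0,0,33],"turn":0},
  {"claw":85,"delta_pos":[0,0,33],"turn":0},
  {"claw":85,"delta_pos":[0,0,33],"turn":0},
  {"claw":85,"delta_pos":[0,0,0],"turn":0},
  {"claw":85,"delta_pos":[0,0,0],"turn":0},
  {"claw":85,"delta_pos":[0,0,0],"turn":0},
])

```text
clock: 4.25
eef_pos: [563.9, -137.0, 49.4]
tcp_rot: [3.139, 0.001, 1.651]
contact_force: [-0.5, 0.1, 1.0]
opening: 0.996
grasp_force: 0.0
```

Call:
step_arm([
  {"claw":66,"delta_pos":[0,0,0],"turn":0},
  {"claw":64,"delta_pos":[0,0,0],"turn":0},
  {"claw":61,"delta_pos":[0,0,0],"turn":0},
  {"claw":58,"delta_pos":[0,0,0],"turn":0},
  {"claw":55,"delta_pos":[0,0,0],"turn":0},
  {"claw":50,"delta_pos":[0,0,0],"turn":0},
  {"claw":50,"delta_pos":[0,0,0],"turn":0},
  {"claw":50,"delta_pos":[0,0,0],"turn":0},
], force=40)

```text
clock: 4.92
eef_pos: [563.6, -136.9, 49.2]
tcp_rot: [3.139, 0.001, 1.651]
contact_force: [-1.6, 1.0, 11.0]
opening: 0.687
grasp_force: 40.2
```

Call:
step_arm([
  {"claw":50,"delta_pos":[0,0,-15],"turn":0},
  {"claw":50,"delta_pos":[0,0,-25],"turn":0},
  {"claw":50,"delta_pos":[-3.9,-15.3,0],"turn":0},
  {"claw":50,"delta_pos":[-8,-31,0],"turn":0},
  {"claw":50,"delta_pos":[-8,-31,0],"turn":0},
  {"claw":50,"delta_pos":[-8,-31,0],"turn":0},
  {"claw":50,"delta_pos":[-8,-31,0],"turn":0},
  {"claw":50,"delta_pos":[-4,-17,0],"turn":0},
])

```text
clock: 5.58
eef_pos: [406.3, -188.9, 87.4]
tcp_rot: [-3.14, -0.001, 1.651]
contact_force: [-0.1, -0.6, -1.7]
opening: 0.686
grasp_force: 44.1
```

Call:
step_arm([
  {"claw":50,"delta_pos":[0,0,0],"turn":0},
  {"claw":50,"delta_pos":[0,0,0],"turn":0},
  {"claw":50,"delta_pos":[0,0,20],"turn":0},
  {"claw":50,"delta_pos":[0,0,15],"turn":0},
  {"claw":50,"delta_pos":[0,0,6],"turn":0},
  {"claw":50,"delta_pos":[0,0,4],"turn":0},
  {"claw":50,"delta_pos":[0,0,0],"turn":0},
  {"claw":50,"delta_pos":[0,0,0],"turn":0},
])

```text
clock: 6.25
eef_pos: [410.5, -188.9, 42.6]
tcp_rot: [3.141, 0.0, 1.651]
contact_force: [0.0, 0.1, -2.3]
opening: 0.688
grasp_force: 44.1
```

Call:
step_arm([
  {"claw":50,"delta_pos":[0,0,1.5],"turn":0},
  {"claw":50,"delta_pos":[0,0,0],"turn":0},
  {"claw":50,"delta_pos":[0,0,0],"turn":0},
])

```text
clock: 6.5
eef_pos: [410.4, -189.2, 41.3]
tcp_rot: [3.14, 0.001, 1.651]
contact_force: [0.9, -0.6, 0.4]
opening: 0.686
grasp_force: 44.3
```

Call:
step_arm([
  {"claw":75,"delta_pos":[0,0,0],"turn":0},
  {"claw":85,"delta_pos":[0,0,0],"turn":0},
  {"claw":85,"delta_pos":[0,0,0],"turn":0},
  {"claw":85,"delta_pos":[0,0,0],"turn":0},
  {"claw":85,"delta_pos":[0,0,-30],"turn":0},
  {"claw":85,"delta_pos":[0,0,-40],"turn":0},
  {"claw":85,"delta_pos":[0,0,-40],"turn":0},
  {"claw":85,"delta_pos":[26.6,26.3,0],"turn":0},
])

```text
clock: 7.17
eef_pos: [435.1, -164.1, 157.3]
tcp_rot: [3.134, 0.005, 1.647]
contact_force: [2.0, -0.4, 0.5]
opening: 0.997
grasp_force: 0.0
```

Call:
step_arm([
  {"claw":85,"delta_pos":[26.6,26.3,0],"turn":0},
  {"claw":85,"delta_pos":[26.6,26.3,0],"turn":0},
  {"claw":85,"delta_pos":[26.6,26.3,0],"turn":0},
  {"claw":85,"delta_pos":[26.6,26.3,0],"turn":0},
  {"claw":85,"delta_pos":[26.6,26.3,0],"turn":0},
  {"claw":85,"delta_pos":[0,0,0],"turn":0},
  {"claw":85,"delta_pos":[0,0,0],"turn":0},
  {"claw":85,"delta_pos":[0,0,0],"turn":0},
])

```text
clock: 7.83
eef_pos: [553.6, -17.3, 150.4]
tcp_rot: [-3.14, 0.0, 1.652]
contact_force: [-0.7, -0.5, -0.5]
opening: 0.994
grasp_force: 0.0
```

Call:
step_arm([
  {"claw":85,"delta_pos":[0,1,30],"turn":0},
  {"claw":85,"delta_pos":[0,0,30],"turn":0},
  {"claw":85,"delta_pos":[0,0,30],"turn":0},
  {"claw":85,"delta_pos":[0,0,20],"turn":0},
  {"claw":85,"delta_pos":[0,0,10],"turn":0},
  {"claw":85,"delta_pos":[0,0,0],"turn":0},
  {"claw":85,"delta_pos":[0,0,0],"turn":0},
  {"claw":85,"delta_pos":[0,0,0],"turn":0},
])

```text
clock: 8.5
eef_pos: [556.1, -17.7, 32.1]
tcp_rot: [3.14, 0.0, 1.65]
contact_force: [-0.1, -0.4, 0.3]
opening: 0.995
grasp_force: 0.0
```

Call:
step_arm([
  {"claw":72,"delta_pos":[0,0,0],"turn":0},
  {"claw":70,"delta_pos":[0,0,0],"turn":0},
  {"claw":67,"delta_pos":[0,0,0],"turn":0},
  {"claw":64,"delta_pos":[0,0,0],"turn":0},
  {"claw":60,"delta_pos":[0,0,0],"turn":0},
  {"claw":56,"delta_pos":[0,0,0],"turn":0},
  {"claw":56,"delta_pos":[0,0,0],"turn":0},
  {"claw":56,"delta_pos":[0,0,0],"turn":0},
], force=40)

```text
clock: 9.17
eef_pos: [555.8, -17.2, 31.9]
tcp_rot: [3.141, 0.0, 1.651]
contact_force: [-3.7, -0.7, 11.0]
opening: 0.755
grasp_force: 42.4
```

Call:
step_arm([
  {"claw":56,"delta_pos":[0,0,-15],"turn":0},
  {"claw":56,"delta_pos":[0,0,-25],"turn":0},
  {"claw":56,"delta_pos":[-6,-15,0],"turn":0},
  {"claw":56,"delta_pos":[-12,-30,0],"turn":0},
  {"claw":56,"delta_pos":[-12,-30,0],"turn":0},
  {"claw":56,"delta_pos":[-12,-30,0],"turn":0},
  {"claw":56,"delta_pos":[-12,-30,0],"turn":0},
  {"claw":56,"delta_pos":[-6,-15,0],"turn":0},
])

```text
clock: 9.83
eef_pos: [406.7, -89.3, 70.6]
tcp_rot: [-3.139, -0.001, 1.651]
contact_force: [0.1, 0.3, -1.0]
opening: 0.756
grasp_force: 45.3
```

Call:
step_arm([
  {"claw":56,"delta_pos":[0,0,0],"turn":0},
  {"claw":56,"delta_pos":[0,0,0],"turn":0},
  {"claw":56,"delta_pos":[0,0,20],"turn":0},
  {"claw":56,"delta_pos":[0,0,15],"turn":0},
  {"claw":56,"delta_pos":[0,0,7],"turn":0},
  {"claw":56,"delta_pos":[0,0,5],"turn":0},
  {"claw":56,"delta_pos":[0,0,0],"turn":0},
  {"claw":56,"delta_pos":[0,0,0],"turn":0},
])

```text
clock: 10.5
eef_pos: [411.5, -88.8, 23.9]
tcp_rot: [3.141, 0.0, 1.651]
contact_force: [-0.1, -0.4, -0.8]
opening: 0.763
grasp_force: 46.8
```

Call:
step_arm([
  {"claw":75,"delta_pos":[0,0,0],"turn":0},
  {"claw":85,"delta_pos":[0,0,0],"turn":0},
  {"claw":85,"delta_pos":[0,0,0],"turn":0},
  {"claw":85,"delta_pos":[0,0,0],"turn":0},
  {"claw":85,"delta_pos":[0,0,-30],"turn":0},
  {"claw":85,"delta_pos":[0,0,-40],"turn":0},
  {"claw":85,"delta_pos":[0,0,-40],"turn":0},
  {"claw":85,"delta_pos":[0,0,0],"turn":-0.12},
])

```text
clock: 11.17
eef_pos: [414.4, -89.8, 140.0]
tcp_rot: [3.133, 0.004, 1.769]
contact_force: [1.4, 1.1, 0.4]
opening: 0.995
grasp_force: 0.0
```

Call:
step_arm([
  {"claw":85,"delta_pos":[0,0,0],"turn":-0.12},
  {"claw":85,"delta_pos":[0,0,0],"turn":-0.12},
  {"claw":85,"delta_pos":[0,0,0],"turn":-0.12},
  {"claw":85,"delta_pos":[0,0,0],"turn":-0.12},
  {"claw":85,"delta_pos":[0,0,0],"turn":-0.12},
  {"claw":85,"delta_pos":[0,0,0],"turn":-0.12},
  {"claw":85,"delta_pos":[0,0,0],"turn":-0.12},
  {"claw":85,"delta_pos":[0,0,0],"turn":-0.12},
])

```text
clock: 11.83
eef_pos: [410.6, -89.0, 133.9]
tcp_rot: [3.142, 0.0, 2.737]
contact_force: [0.2, -0.3, 0.1]
opening: 0.996
grasp_force: 0.0
```

Call:
step_arm([
  {"claw":85,"delta_pos":[0,0,0],"turn":-0.12},
  {"claw":85,"delta_pos":[0,0,0],"turn":-0.12},
  {"claw":85,"delta_pos":[0,0,0],"turn":-0.12},
  {"claw":85,"delta_pos":[0,0,0],"turn":-0.12},
  {"claw":85,"delta_pos":[0,0,0],"turn":0},
  {"claw":85,"delta_pos":[0,0,0],"turn":0},
])

```text
clock: 12.33
eef_pos: [410.6, -89.0, 133.9]
tcp_rot: [-3.142, 0.0, -3.076]
contact_force: [-0.4, 0.6, 0.3]
opening: 0.993
grasp_force: 0.0
```

Call:
step_arm([
  {"claw":85,"delta_pos":[-30,1,0],"turn":0},
  {"claw":85,"delta_pos":[-30,1,0],"turn":0},
  {"claw":85,"delta_pos":[-30,1,0],"turn":0},
  {"claw":85,"delta_pos":[-30,1,0],"turn":0},
  {"claw":85,"delta_pos":[-30,0,0],"turn":0},
  {"claw":85,"delta_pos":[-31,0,0],"turn":0},
  {"claw":85,"delta_pos":[0,0,0],"turn":0},
  {"claw":85,"delta_pos":[0,0,0],"turn":0},
])

```text
clock: 13.0
eef_pos: [591.9, -72.2, 133.4]
tcp_rot: [3.142, 0.0, -3.075]
contact_force: [0.3, -0.5, -0.1]
opening: 0.997
grasp_force: 0.0
```

Run:
```python
from h import *
import pickle
s=sense();print(s["eef_pos"],s["tcp_rot"])
f=grab_frame("wrist");save(f,"w3.png");pickle.dump(f,open("w3.pkl","wb"))
print(proj(f,[(591,-73,42),(649.2,109.2,14),(555,-17.5,12),(563.3,-136.5,12)]))
```

```text
[591.8948007  -72.24154219 133.38365629] [ 3.14157697e+00  3.93941194e-05 -3.07540286e+00]
[[328.07449396 207.25715194]
 [508.07421033 263.9814589 ]
 [394.41445712 160.55436324]
 [257.35561074 161.12370707]]
```

View pics/w3.png

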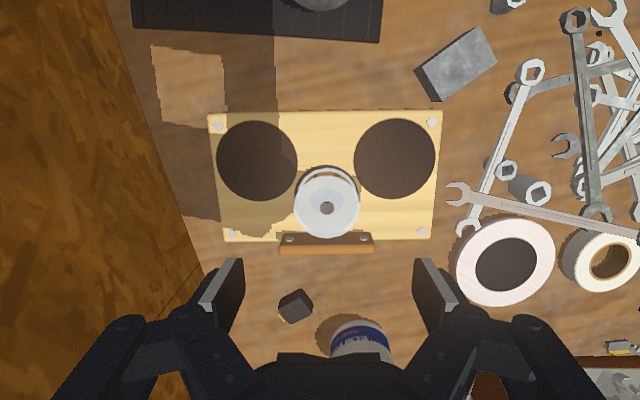

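The seats show at (257,161) and (394,159), the brass spool at (327,207) and the turntable pad at (506,264). All are within 2 px of the projections. I'll go down on the brass spool.

Call:
step_arm([
  {"claw":85,"delta_pos":[0.5,-0.7,25],"turn":0},
  {"claw":85,"delta_pos":[0,0,30],"turn":0},
  {"claw":85,"delta_pos":[0,0,30],"turn":0},
  {"claw":80,"delta_pos":[0,0,16],"turn":0},
  {"claw":75,"delta_pos":[0,0,8],"turn":0},
  {"claw":70,"delta_pos":[0,0,0],"turn":0},
  {"claw":65,"delta_pos":[0,0,0],"turn":0},
  {"claw":62,"delta_pos":[0,0,0],"turn":0},
])

```text
clock: 13.72
eef_pos: [591.1, -73.4, 26.2]
tcp_rot: [-3.141, 0.002, -3.073]
contact_force: [-0.4, 0.6, 0.8]
opening: 0.724
grasp_force: 0.0
```

Call:
step_arm([
  {"claw":60,"delta_pos":[0,0,0],"turn":0},
  {"claw":57,"delta_pos":[0,0,0],"turn":0},
  {"claw":54,"delta_pos":[0,0,0],"turn":0},
  {"claw":50,"delta_pos":[0,0,0],"turn":0},
  {"claw":45,"delta_pos":[0,0,0],"turn":0},
  {"claw":45,"delta_pos":[0,0,0],"turn":0},
  {"claw":45,"delta_pos":[0,0,0],"turn":0},
], force=40)

```text
clock: 14.3
eef_pos: [591.2, -73.5, 26.1]
tcp_rot: [-3.141, 0.002, -3.072]
contact_force: [-1.9, -0.4, 8.8]
opening: 0.612
grasp_force: 41.3
```

Call:
step_arm([
  {"claw":45,"delta_pos":[0,0,-15],"turn":0},
  {"claw":45,"delta_pos":[0,0,-20],"turn":0},
  {"claw":45,"delta_pos":[0,0,-20],"turn":0},
  {"claw":45,"delta_pos":[0,0,0],"turn":0},
  {"claw":45,"delta_pos":[-7,17.7,0],"turn":0},
  {"claw":45,"delta_pos":[-14,35.4,0],"turn":0},
  {"claw":45,"delta_pos":[-14,35.4,0],"turn":0},
  {"claw":45,"delta_pos":[-14,35.4,0],"turn":0},
])

```text
clock: 14.97
eef_pos: [630.7, 54.9, 79.2]
tcp_rot: [3.142, -0.001, -3.074]
contact_force: [0.3, -0.6, -1.4]
opening: 0.615
grasp_force: 43.6
```

Call:
step_arm([
  {"claw":45,"delta_pos":[-14,35.4,0],"turn":0},
  {"claw":45,"delta_pos":[-7.4,17.8,0],"turn":0},
  {"claw":45,"delta_pos":[0,0,0],"turn":0},
  {"claw":45,"delta_pos":[0,0,0],"turn":0},
  {"claw":45,"delta_pos":[0,0,0],"turn":0},
])

```text
clock: 15.38
eef_pos: [647.5, 107.8, 79.0]
tcp_rot: [-3.141, -0.002, -3.072]
contact_force: [0.2, -0.5, -2.0]
opening: 0.612
grasp_force: 43.6
```

Run:
```python
from h import *
import pickle
s=sense();print(s["eef_pos"],s["tcp_rot"])
f=grab_frame("wrist");save(f,"w4.png");pickle.dump(f,open("w4.pkl","wb"))
p=s["eef_pos"]
print(proj(f,[(649,108,14),(p[0],p[1],p[2]+18)]))
```

```text
[647.54958741 107.78505533  78.97206846] [-3.14111406e+00 -1.64525776e-03 -3.07204806e+00]
[[329.20993682 222.93528748]
 [329.65155406 290.32697875]]
```

View pics/w4.png

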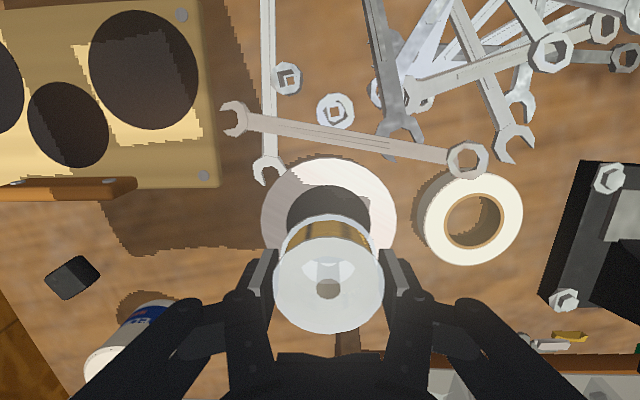

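The turntable disc spans columns 261–397 with its top edge at row 158, so its centre is about (329,223), as projected. The spool hangs at (328,290), centred over it. I'll lower it.

Call:
step_arm([
  {"claw":45,"delta_pos":[-1.3,0,20],"turn":0},
  {"claw":45,"delta_pos":[0,0,20],"turn":0},
  {"claw":45,"delta_pos":[0,0,7],"turn":0},
  {"claw":45,"delta_pos":[0,0,3.5],"turn":0},
  {"claw":45,"delta_pos":[0,0,0],"turn":0},
  {"claw":45,"delta_pos":[0,0,0],"turn":0},
  {"claw":45,"delta_pos":[0,0,0],"turn":0},
])

```text
clock: 16.02
eef_pos: [650.3, 108.1, 30.0]
tcp_rot: [3.141, 0.001, -3.073]
contact_force: [0.0, -0.5, -2.1]
opening: 0.616
grasp_force: 43.6
```

Call:
step_arm([
  {"claw":45,"delta_pos":[0.8,0,1],"turn":0},
  {"claw":45,"delta_pos":[0,0,0.8],"turn":0},
  {"claw":45,"delta_pos":[0,0,0],"turn":0},
  {"claw":45,"delta_pos":[0,0,0],"turn":0},
])

```text
clock: 16.35
eef_pos: [649.2, 108.4, 28.1]
tcp_rot: [-3.141, 0.001, -3.072]
contact_force: [-2.0, -0.8, 5.5]
opening: 0.617
grasp_force: 44.3
```

Call:
step_arm([
  {"claw":60,"delta_pos":[0,0,0],"turn":0},
  {"claw":70,"delta_pos":[0,0,0],"turn":0},
  {"claw":70,"delta_pos":[0,0,0],"turn":0},
  {"claw":70,"delta_pos":[0,0,-25],"turn":0},
  {"claw":70,"delta_pos":[0,0,-35],"turn":0},
  {"claw":70,"delta_pos":[0,0,-40],"turn":0},
  {"claw":70,"delta_pos":[12.3,13.1,0],"turn":0},
  {"claw":85,"delta_pos":[24,26,0],"turn":0},
])

```text
clock: 17.02
eef_pos: [614.0, 144.1, 130.7]
tcp_rot: [3.141, 0.008, -3.075]
contact_force: [-0.1, 1.6, -0.7]
opening: 0.934
grasp_force: 0.0
```

Call:
step_arm([
  {"claw":85,"delta_pos":[26,28,0],"turn":0},
  {"claw":85,"delta_pos":[26,28,0],"turn":0},
  {"claw":85,"delta_pos":[26,28,0],"turn":0},
  {"claw":85,"delta_pos":[26,28,0],"turn":0},
  {"claw":85,"delta_pos":[26,28,0],"turn":0},
  {"claw":85,"delta_pos":[26,28,0],"turn":0},
  {"claw":85,"delta_pos":[26,27.5,0],"turn":0},
  {"claw":85,"delta_pos":[0,0,0],"turn":0},
])

```text
clock: 17.68
eef_pos: [410.6, 330.5, 127.4]
tcp_rot: [3.141, -0.002, -3.069]
contact_force: [-0.1, -0.1, -0.6]
opening: 0.992
grasp_force: 0.0
```

Call:
step_arm([
  {"claw":85,"delta_pos":[0,0,0],"turn":0},
  {"claw":85,"delta_pos":[0,0,0],"turn":0},
])

```text
clock: 17.85
eef_pos: [415.1, 327.5, 127.6]
tcp_rot: [3.142, 0.001, -3.071]
contact_force: [1.0, 0.7, 1.0]
opening: 0.995
grasp_force: 0.0
```

Run:
```python
from h import *
import pickle
s=sense();print(s["eef_pos"],s["tcp_rot"],s["qpos"])
f=grab_frame("wrist");save(f,"w5.png");pickle.dump(f,open("w5.pkl","wb"))
print(proj(f,[(415,327,24),(649,108,44),(649,108,14)]))
t=grab_frame("top");pickle.dump(t,open("top5.pkl","wb"))
```

```text
[415.14718825 327.51259417 127.57844774] [ 3.14156285e+00  5.16681857e-04 -3.07127420e+00] [ 6.65271298e-01  3.44379514e-01  1.93612009e+00 -3.49355341e-04
  8.60648474e-01 -9.75615790e-01]
[[328.25393197 203.1223476 ]
 [107.67502954 402.74467619]
 [124.77183249 378.69442931]]
```

View pics/w5.png

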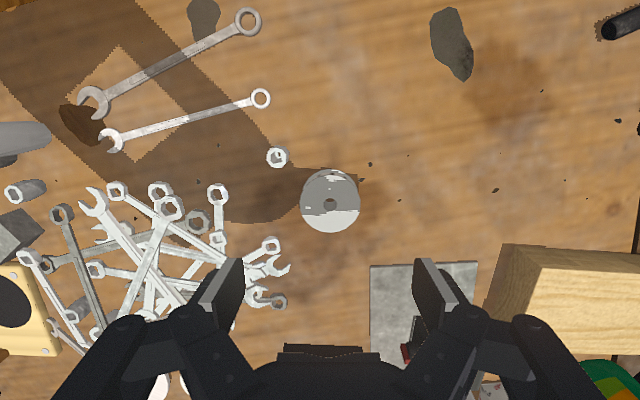

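The grey spool's top centre is at (330,204), so y is about 328.5. The nut and the wrench heads are at least 40 mm clear of the finger paths. I'll go down.

Call:
step_arm([
  {"claw":76,"delta_pos":[0,1.2,25],"turn":0},
  {"claw":76,"delta_pos":[0,0,30],"turn":0},
  {"claw":76,"delta_pos":[0,0,30],"turn":0},
  {"claw":76,"delta_pos":[0,0,18],"turn":0},
  {"claw":70,"delta_pos":[0,0,9],"turn":0},
  {"claw":66,"delta_pos":[0,0,3],"turn":0},
  {"claw":62,"delta_pos":[0,0,0],"turn":0},
  {"claw":60,"delta_pos":[0,0,0],"turn":0},
])

```text
clock: 18.62
eef_pos: [415.8, 328.7, 13.3]
tcp_rot: [3.141, 0.001, -3.073]
contact_force: [0.0, 0.5, 0.7]
opening: 0.703
grasp_force: 0.0
```

Call:
step_arm([
  {"claw":57,"delta_pos":[0,0,0],"turn":0},
  {"claw":54,"delta_pos":[0,0,0],"turn":0},
  {"claw":51,"delta_pos":[0,0,0],"turn":0},
  {"claw":47,"delta_pos":[0,0,0],"turn":0},
  {"claw":43,"delta_pos":[0,0,0],"turn":0},
  {"claw":43,"delta_pos":[0,0,0],"turn":0},
  {"claw":43,"delta_pos":[0,0,0],"turn":0},
], force=40)

```text
clock: 19.2
eef_pos: [415.5, 329.1, 13.9]
tcp_rot: [3.141, 0.002, -3.072]
contact_force: [-1.2, -2.0, 10.1]
opening: 0.591
grasp_force: 40.2
```

Call:
step_arm([
  {"claw":43,"delta_pos":[0,0,-15],"turn":0},
  {"claw":43,"delta_pos":[0,0,-25],"turn":0},
  {"claw":43,"delta_pos":[0,0,-30],"turn":0},
  {"claw":43,"delta_pos":[-6.1,-17.2,0],"turn":0},
  {"claw":43,"delta_pos":[-12.3,-34.5,0],"turn":0},
  {"claw":43,"delta_pos":[-12.3,-34.5,0],"turn":0},
  {"claw":43,"delta_pos":[-12.3,-34.5,0],"turn":0},
  {"claw":43,"delta_pos":[-12.3,-34.5,0],"turn":0},
])

```text
clock: 19.87
eef_pos: [481.1, 176.2, 83.1]
tcp_rot: [3.141, 0.001, -3.071]
contact_force: [-0.0, -0.5, -2.1]
opening: 0.59
grasp_force: 43.5
```

Call:
step_arm([
  {"claw":43,"delta_pos":[-12.3,-34.5,0],"turn":0},
  {"claw":43,"delta_pos":[-12.3,-34.5,0],"turn":0},
  {"claw":43,"delta_pos":[-12.3,-34.5,0],"turn":0},
  {"claw":43,"delta_pos":[-12.3,-34.5,0],"turn":0},
  {"claw":43,"delta_pos":[-12.3,-34.5,0],"turn":0},
  {"claw":43,"delta_pos":[-12.3,-34.5,0],"turn":0},
  {"claw":43,"delta_pos":[-12.3,-34.5,0],"turn":0},
  {"claw":43,"delta_pos":[-6,-17.2,0],"turn":0},
])

```text
clock: 20.53
eef_pos: [592.3, -77.8, 83.2]
tcp_rot: [-3.14, 0.002, -3.074]
contact_force: [0.5, 0.3, -1.3]
opening: 0.591
grasp_force: 43.5
```

Call:
step_arm([
  {"claw":43,"delta_pos":[0,0,0],"turn":0},
  {"claw":43,"delta_pos":[0,0,0],"turn":0},
  {"claw":43,"delta_pos":[0,0,0],"turn":0},
])

```text
clock: 20.78
eef_pos: [589.9, -73.7, 82.5]
tcp_rot: [3.141, -0.001, -3.073]
contact_force: [-0.7, -0.1, -1.6]
opening: 0.587
grasp_force: 43.5
```

Run:
```python
from h import *
s=sense();p=s["eef_pos"];print(p,s["contact_force"])
f=grab_frame("wrist");save(f,"w6.png")
print(proj(f,[(591,-73.5,12),(555,-17.5,12),(563.3,-136.5,12),(p[0],p[1],p[2]+10)]))
```

```text
[589.85397486 -73.66500574  82.47175802] [-0.71564624 -0.12524934 -1.62302485]
[[329.07243625 219.61580062]
 [411.22987175 177.65828773]
 [243.28646447 177.89746607]
 [329.59686651 280.46295889]]
```

View pics/w6.png

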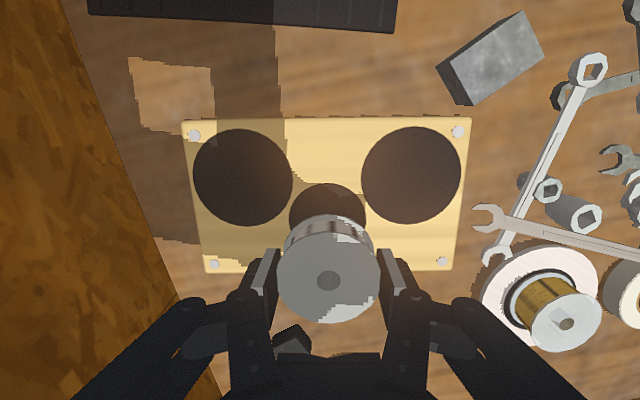

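The front seats are at (411,176) and (243,177), and the back seat is centred on column 327.5. The grey spool hangs in line with it. The brass spool sits centred on the turntable.

Call:
step_arm([
  {"claw":43,"delta_pos":[-0.7,-0.5,20],"turn":0},
  {"claw":43,"delta_pos":[0,0,20],"turn":0},
  {"claw":43,"delta_pos":[0,0,10],"turn":0},
  {"claw":43,"delta_pos":[0,0,5],"turn":0},
  {"claw":43,"delta_pos":[0,0,0],"turn":0},
  {"claw":43,"delta_pos":[0,0,0],"turn":0},
  {"claw":43,"delta_pos":[0,0,0],"turn":0},
])

```text
clock: 21.42
eef_pos: [591.7, -74.4, 28.1]
tcp_rot: [-3.141, 0.001, -3.072]
contact_force: [0.4, 0.0, -2.0]
opening: 0.593
grasp_force: 43.5
```

Call:
step_arm([
  {"claw":43,"delta_pos":[0.5,0,1.2],"turn":0},
  {"claw":43,"delta_pos":[0,0,1],"turn":0},
  {"claw":43,"delta_pos":[0,0,0],"turn":0},
  {"claw":43,"delta_pos":[0,0,0],"turn":0},
])

```text
clock: 21.75
eef_pos: [591.1, -74.7, 26.0]
tcp_rot: [-3.142, 0.001, -3.072]
contact_force: [-1.6, 0.9, 5.6]
opening: 0.586
grasp_force: 44.2
```

Call:
step_arm([
  {"claw":60,"delta_pos":[0,0,0],"turn":0},
  {"claw":72,"delta_pos":[0,0,0],"turn":0},
  {"claw":72,"delta_pos":[0,0,0],"turn":0},
  {"claw":72,"delta_pos":[0,0,-30],"turn":0},
  {"claw":80,"delta_pos":[0,0,-40],"turn":0},
  {"claw":85,"delta_pos":[0,0,-40],"turn":0},
  {"claw":85,"delta_pos":[31.4,-17,0],"turn":0},
  {"claw":85,"delta_pos":[31.4,-17,0],"turn":0},
])

```text
clock: 22.42
eef_pos: [532.9, -113.2, 138.1]
tcp_rot: [-3.14, 0.006, -3.07]
contact_force: [-0.5, -0.6, -1.0]
opening: 1.001
grasp_force: 0.0
```

Call:
step_arm([
  {"claw":85,"delta_pos":[31.4,-17,0],"turn":0},
  {"claw":85,"delta_pos":[31.4,-17,0],"turn":0},
  {"claw":85,"delta_pos":[31.4,-17,0],"turn":0},
  {"claw":85,"delta_pos":[31.4,-17,0],"turn":0},
  {"claw":85,"delta_pos":[0,0,0],"turn":0.12},
  {"claw":85,"delta_pos":[0,0,0],"turn":0.12},
  {"claw":85,"delta_pos":[0,0,0],"turn":0.12},
  {"claw":85,"delta_pos":[0,0,0],"turn":0.12},
])

```text
clock: 23.08
eef_pos: [409.7, -189.8, 135.4]
tcp_rot: [-3.142, 0.0, 2.724]
contact_force: [0.1, -0.3, -0.1]
opening: 0.997
grasp_force: 0.0
```

Call:
step_arm([
  {"claw":85,"delta_pos":[0,0,0],"turn":0.12},
  {"claw":85,"delta_pos":[0,0,0],"turn":0.12},
  {"claw":85,"delta_pos":[0,0,0],"turn":0.12},
  {"claw":85,"delta_pos":[0,0,0],"turn":0.12},
  {"claw":85,"delta_pos":[0,0,0],"turn":0.12},
  {"claw":85,"delta_pos":[0,0,0],"turn":0.12},
  {"claw":85,"delta_pos":[0,0,0],"turn":0.12},
  {"claw":85,"delta_pos":[0,0,0],"turn":0.12},
])

```text
clock: 23.75
eef_pos: [409.9, -189.5, 135.3]
tcp_rot: [3.142, 0.0, 1.765]
contact_force: [0.9, 1.0, 0.5]
opening: 0.996
grasp_force: 0.0
```

Call:
step_arm([
  {"claw":85,"delta_pos":[0,0,0],"turn":0.12},
  {"claw":85,"delta_pos":[0,0,0],"turn":0},
  {"claw":85,"delta_pos":[0,0,0],"turn":0},
])

```text
clock: 24.0
eef_pos: [409.9, -189.5, 135.3]
tcp_rot: [3.142, 0.0, 1.655]
contact_force: [-0.5, -0.7, -0.1]
opening: 0.992
grasp_force: 0.0
```

Call:
step_arm([
  {"claw":85,"delta_pos":[0.3,0.5,25],"turn":0},
  {"claw":85,"delta_pos":[0,0,30],"turn":0},
  {"claw":85,"delta_pos":[0,0,25],"turn":0},
  {"claw":85,"delta_pos":[0,0,14],"turn":0},
  {"claw":80,"delta_pos":[0,0,0],"turn":0},
  {"claw":75,"delta_pos":[0,0,0],"turn":0},
  {"claw":70,"delta_pos":[0,0,0],"turn":0},
  {"claw":66,"delta_pos":[0,0,0],"turn":0},
])

```text
clock: 24.67
eef_pos: [411.2, -189.5, 42.4]
tcp_rot: [3.14, 0.001, 1.652]
contact_force: [0.2, -0.0, -0.5]
opening: 0.777
grasp_force: 0.0
```

Call:
step_arm([
  {"claw":64,"delta_pos":[0,0,0],"turn":0},
  {"claw":61,"delta_pos":[0,0,0],"turn":0},
  {"claw":58,"delta_pos":[0,0,0],"turn":0},
  {"claw":54,"delta_pos":[0,0,0],"turn":0},
  {"claw":50,"delta_pos":[0,0,0],"turn":0},
  {"claw":50,"delta_pos":[0,0,0],"turn":0},
  {"claw":50,"delta_pos":[0,0,0],"turn":0},
], force=40)

```text
clock: 25.25
eef_pos: [410.7, -189.4, 42.3]
tcp_rot: [3.141, 0.001, 1.651]
contact_force: [-3.1, -1.0, 11.4]
opening: 0.684
grasp_force: 40.2
```

Call:
step_arm([
  {"claw":50,"delta_pos":[0,0,-15],"turn":0},
  {"claw":50,"delta_pos":[0,0,-25],"turn":0},
  {"claw":50,"delta_pos":[4,15.6,0],"turn":0},
  {"claw":50,"delta_pos":[8,31.3,0],"turn":0},
  {"claw":50,"delta_pos":[8,31.3,0],"turn":0},
  {"claw":50,"delta_pos":[8,31.3,0],"turn":0},
  {"claw":50,"delta_pos":[8,31.3,0],"turn":0},
  {"claw":50,"delta_pos":[4,15.6,0],"turn":0},
])

```text
clock: 25.92
eef_pos: [567.3, -135.4, 81.4]
tcp_rot: [3.138, 0.001, 1.652]
contact_force: [0.2, 0.5, -2.4]
opening: 0.686
grasp_force: 44.3
```

Call:
step_arm([
  {"claw":50,"delta_pos":[0,0,0],"turn":0},
  {"claw":50,"delta_pos":[0,0,0],"turn":0},
  {"claw":50,"delta_pos":[0,0,15],"turn":0},
  {"claw":50,"delta_pos":[0,0,8],"turn":0},
  {"claw":50,"delta_pos":[0,0,4],"turn":0},
  {"claw":50,"delta_pos":[0,0,2],"turn":0},
  {"claw":50,"delta_pos":[0,0,0],"turn":0},
  {"claw":50,"delta_pos":[0,0,0],"turn":0},
])

```text
clock: 26.58
eef_pos: [563.0, -136.9, 52.5]
tcp_rot: [3.142, 0.0, 1.651]
contact_force: [0.1, 0.4, -2.9]
opening: 0.683
grasp_force: 44.3
```

Call:
step_arm([
  {"claw":50,"delta_pos":[0,0.3,1.2],"turn":0},
  {"claw":50,"delta_pos":[0,0,1.2],"turn":0},
  {"claw":50,"delta_pos":[0,0,0],"turn":0},
  {"claw":50,"delta_pos":[0,0,0],"turn":0},
])

```text
clock: 26.92
eef_pos: [563.8, -136.9, 50.5]
tcp_rot: [3.141, 0.0, 1.651]
contact_force: [-1.9, -0.3, 3.1]
opening: 0.69
grasp_force: 44.8
```

Call:
step_arm([
  {"claw":75,"delta_pos":[0,0,0],"turn":0},
  {"claw":85,"delta_pos":[0,0,0],"turn":0},
  {"claw":85,"delta_pos":[0,0,0],"turn":0},
  {"claw":85,"delta_pos":[0,0,0],"turn":0},
  {"claw":85,"delta_pos":[0,0,-25],"turn":0},
  {"claw":85,"delta_pos":[0,0,-35],"turn":0},
  {"claw":85,"delta_pos":[0,0,-40],"turn":0},
  {"claw":85,"delta_pos":[12.1,-29.6,0],"turn":0},
])

```text
clock: 27.58
eef_pos: [541.6, -129.3, 157.5]
tcp_rot: [3.126, 0.005, 1.651]
contact_force: [1.5, 0.1, 0.6]
opening: 0.991
grasp_force: 0.0
```

Call:
step_arm([
  {"claw":85,"delta_pos":[12.1,-29.6,0],"turn":0},
  {"claw":85,"delta_pos":[12.1,-29.6,0],"turn":0},
  {"claw":85,"delta_pos":[12.1,-29.6,0],"turn":0},
  {"claw":85,"delta_pos":[12,-29.5,0],"turn":0},
  {"claw":85,"delta_pos":[0,0,0],"turn":0},
  {"claw":85,"delta_pos":[0,0,20],"turn":0},
  {"claw":85,"delta_pos":[0,0,20],"turn":0},
  {"claw":85,"delta_pos":[0,0,0],"turn":0},
])

```text
clock: 28.25
eef_pos: [409.4, -87.9, 107.8]
tcp_rot: [-3.138, -0.001, 1.651]
contact_force: [-1.8, -0.5, -0.7]
opening: 0.994
grasp_force: 0.0
```

Call:
step_arm([
  {"claw":85,"delta_pos":[0,0,0],"turn":0},
  {"claw":85,"delta_pos":[0,0,0],"turn":0},
])

```text
clock: 28.42
eef_pos: [411.5, -88.4, 110.4]
tcp_rot: [3.142, 0.0, 1.651]
contact_force: [0.1, 0.0, 0.5]
opening: 0.997
grasp_force: 0.0
```

Down 86 to z = 24.

Call:
step_arm([
  {"claw":85,"delta_pos":[-0.4,0,25],"turn":0},
  {"claw":85,"delta_pos":[0,0,30],"turn":0},
  {"claw":85,"delta_pos":[0,0,20],"turn":0},
  {"claw":85,"delta_pos":[0,0,11.5],"turn":0},
  {"claw":82,"delta_pos":[0,0,0],"turn":0},
  {"claw":79,"delta_pos":[0,0,0],"turn":0},
  {"claw":76,"delta_pos":[0,0,0],"turn":0},
  {"claw":73,"delta_pos":[0,0,0],"turn":0},
])

```text
clock: 29.08
eef_pos: [412.2, -89.0, 24.6]
tcp_rot: [3.139, 0.001, 1.651]
contact_force: [0.7, 0.2, 0.3]
opening: 0.854
grasp_force: 0.0
```

Call:
step_arm([
  {"claw":70,"delta_pos":[0,0,0],"turn":0},
  {"claw":67,"delta_pos":[0,0,0],"turn":0},
  {"claw":64,"delta_pos":[0,0,0],"turn":0},
  {"claw":60,"delta_pos":[0,0,0],"turn":0},
  {"claw":56,"delta_pos":[0,0,0],"turn":0},
  {"claw":56,"delta_pos":[0,0,0],"turn":0},
  {"claw":56,"delta_pos":[0,0,0],"turn":0},
], force=40)

```text
clock: 29.67
eef_pos: [411.7, -88.8, 24.4]
tcp_rot: [3.14, 0.0, 1.651]
contact_force: [-1.9, 0.6, 13.2]
opening: 0.759
grasp_force: 40.7
```

Call:
step_arm([
  {"claw":56,"delta_pos":[0,0,-15],"turn":0},
  {"claw":56,"delta_pos":[0,0,-25],"turn":0},
  {"claw":56,"delta_pos":[6,14.9,0],"turn":0},
  {"claw":56,"delta_pos":[12,29.7,0],"turn":0},
  {"claw":56,"delta_pos":[12,29.7,0],"turn":0},
  {"claw":56,"delta_pos":[12,29.7,0],"turn":0},
  {"claw":56,"delta_pos":[12,29.7,0],"turn":0},
  {"claw":56,"delta_pos":[5.8,14.8,0],"turn":0},
])

```text
clock: 30.33
eef_pos: [558.1, -15.7, 64.1]
tcp_rot: [3.138, 0.0, 1.652]
contact_force: [0.1, 0.1, -0.4]
opening: 0.761
grasp_force: 45.9
```

Call:
step_arm([
  {"claw":56,"delta_pos":[0,0,0],"turn":0},
  {"claw":56,"delta_pos":[0,0,0],"turn":0},
  {"claw":56,"delta_pos":[0,0,15],"turn":0},
  {"claw":56,"delta_pos":[0,0,8],"turn":0},
  {"claw":56,"delta_pos":[0,0,4],"turn":0},
  {"claw":56,"delta_pos":[0,0,2],"turn":0},
  {"claw":56,"delta_pos":[0,0,0],"turn":0},
  {"claw":56,"delta_pos":[0,0,0],"turn":0},
])

```text
clock: 31.0
eef_pos: [554.2, -17.5, 34.6]
tcp_rot: [-3.142, 0.0, 1.65]
contact_force: [0.9, -0.7, -1.2]
opening: 0.763
grasp_force: 45.9
```

Call:
step_arm([
  {"claw":56,"delta_pos":[0,0.3,1.2],"turn":0},
  {"claw":56,"delta_pos":[0,0,1],"turn":0},
  {"claw":56,"delta_pos":[0,0,0],"turn":0},
  {"claw":56,"delta_pos":[0,0,0],"turn":0},
])

```text
clock: 31.33
eef_pos: [555.0, -17.3, 32.5]
tcp_rot: [3.141, 0.0, 1.651]
contact_force: [0.8, -0.8, 1.5]
opening: 0.761
grasp_force: 46.1
```

Release, rise, and back toward the robot to clear the top view.

Call:
step_arm([
  {"claw":75,"delta_pos":[0,0,0],"turn":0},
  {"claw":85,"delta_pos":[0,0,0],"turn":0},
  {"claw":85,"delta_pos":[0,0,0],"turn":0},
  {"claw":85,"delta_pos":[0,0,0],"turn":0},
  {"claw":85,"delta_pos":[0,0,-25],"turn":0},
  {"claw":85,"delta_pos":[0,0,-40],"turn":0},
  {"claw":85,"delta_pos":[0,0,-40],"turn":0},
  {"claw":85,"delta_pos":[0,0,-40],"turn":0},
])

```text
clock: 32.0
eef_pos: [554.0, -17.2, 178.5]
tcp_rot: [-3.14, -0.0, 1.651]
contact_force: [0.7, 0.3, 0.6]
opening: 0.997
grasp_force: 0.0
```

Call:
step_arm([
  {"claw":85,"delta_pos":[25,-25,0],"turn":0},
  {"claw":85,"delta_pos":[28,-25,0],"turn":0},
  {"claw":85,"delta_pos":[28,-25,0],"turn":0},
  {"claw":85,"delta_pos":[28,-25,0],"turn":0},
  {"claw":85,"delta_pos":[28,-25,0],"turn":0},
  {"claw":85,"delta_pos":[28,-25,0],"turn":0},
  {"claw":85,"delta_pos":[0,0,0],"turn":0},
  {"claw":85,"delta_pos":[0,0,0],"turn":0},
])

```text
clock: 32.67
eef_pos: [390.8, 136.3, 177.4]
tcp_rot: [3.141, -0.0, 1.654]
contact_force: [0.8, -0.4, 0.5]
opening: 0.996
grasp_force: 0.0
```

Run:
```python
from h import *
import pickle
f=grab_frame("top");a=pickle.load(open("top0.pkl","rb"))["img"];b=f["img"]
c=np.vstack([cv2.resize(i[130:230,280:480],None,fx=2.9,fy=2.9,interpolation=cv2.INTER_CUBIC) for i in (a,b)])
cv2.imwrite("pics/cmp.png",c[:,:,::-1]);print(sense()["eef_pos"],sense()["contact_force"])
```

```text
[391.96478657 135.73009833 177.47415025] [1.03023316 0.82377349 1.05705772]
```

View pics/cmp.png

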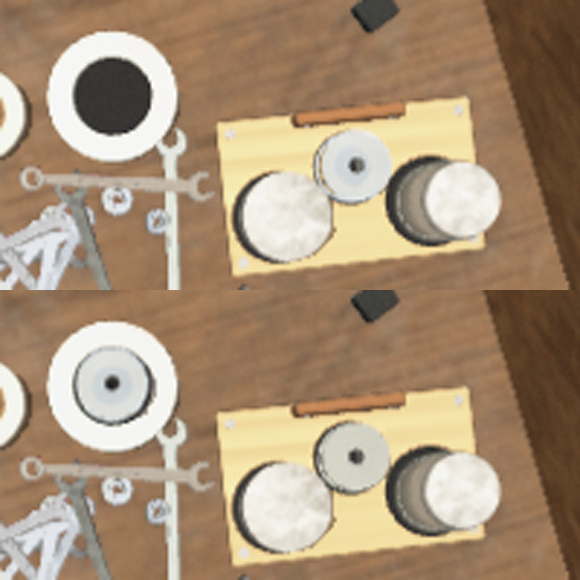

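The before-and-after crops match. The jar lid stays at (463,200) → (463,490) and the tin at (287,216) → (287,506), which is the 290 px panel offset. The brass spool is centred on the turntable at (112,384) and the grey spool is on the back seat at (353,456).

```bash
python3 -c "
from rig import *
print(sign_off())"
```

```text
the job is handed in; nothing more can be done
None
```

The job is done and handed in at about 33 s of the 118 s: the brass spool is centred on the turntable, the grey spool is on the rack's back seat, and the jar and tin are back where they stood, to within what the top camera can show.

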